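# Turn over the drawing leaf on the bench flip rack

## Task

Turn the part-open blue drawing leaf of the bench flip rack over its spine, pushing it with the fingertips, and press it down so that it lies flat on the green bed on the other side, then take the hand away. Do not pinch the leaf or fling it over, leave the yellow leaf below it lying as it is, and leave the loose parts around the rack where they stand.

Things in the scene. Friction and masses are not known exactly. Their poses are not given: they have to be found in the camera images.
- spine (a point): Middle of the blue leaf's hinge axis, 34 mm above the bench. Axes of the rack: x along the spine, y towards the side where the leaves start (dark bed), -y towards the green bed, z up. Posts 8 x 22 mm, tops 42 mm above the bench, stand at x = +-105 mm on the spine. The rack is moved and turned (up to 0.4 rad) from start to start.
- green_bed (a point): Middle of the top of the green landing bed, 190 (x) x 128 mm, 30.5 mm above the bench, 76 mm to -y of the spine; axes as spine. Bed and spine belong to one plywood board, 230 (x) x 330 x 14 mm, fixed to the bench, its centre under spine.
- leaf (a joint): Angle of the upper blue leaf about the spine: 0 lying flat on the +y side, 1.57 upright, 3.14 (end stop) lying flat on the green bed on the -y side. It starts part-open. The hinge is stiff (0.18 N m), so that the leaf stays at any angle where it is left; pushing at the tab takes about 1 to 3 N.
- leaf_tab (a point): Middle of the blue leaf's tab on the free edge, 141 mm from the spine axis, 30 mm to -x of the spine's middle, between plate and card. Turns with the leaf: x along the spine, y from spine to free edge, z out of the card face (up at joint 0). The tab is 64 mm along x and reaches 153 mm from the spine.
- leaf_face (a point): Middle of the blue leaf, 67 mm from the spine, axes as leaf_tab. Blue metal plate, z -3 to 0 mm, 190 mm along x, 4 to 130 mm from the spine plus the tab: underside at the start, upper side when turned. White card (178 x 110 mm) and tab label (50 x 14 mm), z 0 to 2 mm, on its other face, set in 5 mm or more from the edges. Fingers pressing on both faces at once count as pinching.
- under_leaf (a joint): Angle of the lower, yellow leaf with orange tab, same size, lying flat (0) on the dark bed on the +y side under the blue one; its top is 28.5 mm above the bench and its own hinge lies 7 mm below the spine point. Its orange tab is at x = +60 mm.
- bushing: Loose brass bushing, 40 mm diameter, 35 mm tall, 26 mm bore, standing on the bench beyond the green bed. Origin: centre of its underside. To be left alone.
- collar: Loose steel shaft collar, 48 mm diameter, 18 mm tall, 24 mm bore, lying on the bench beyond the green bed. Origin: centre of its underside. To be left alone.
- carton: Loose small cardboard carton, 70 x 50 x 45 mm tall, on the bench on the +y side of the rack. Origin: centre of its underside. To be left alone.
- tape: Loose orange plastic reel, 56 mm diameter, 24 mm tall, 38 mm bore, on the bench past the far (+x) end of the spine. Origin: centre of its underside. To be left alone.

How it is judged (in metres and radians):
On the way, in this order (a step that is already met when the one before it is completed fails the run):
1. the blue leaf is pushed up on its spine and past upright (value of joint leaf between 1.6 and 2.6 rad), for 0.1 s.
2. the blue leaf is pressed down flat on the green bed (value of joint leaf above 3.05 rad), for 0.2 s.
At the end, for the whole second after the job is handed in: The blue leaf lies at rest on the green bed within 0.09 rad of flat (joint over 3.05), the yellow leaf is still flat (below 0.08 rad), and bushing, collar, carton and reel are within 25 mm of where they stood (value of joint leaf above 3.05 rad and velocity of joint leaf between -0.05 and 0.05 rad/s and value of joint under_leaf below 0.08 rad and distance of each of bushing, collar, carton, tape from where it was at the start of the episode below 0.025 m); the robot touches nothing.
It fails at once if the blue leaf is pinched: fingers press on its two faces at once ((contact force between the fingers and leaf_c3 above 1 N or contact force between the fingers and leaf_c4 above 1 N) and (contact force between the fingers and leaf_c5 above 1 N or contact force between the fingers and leaf_c6 above 1 N)).
It fails at once if the blue leaf is flung over (faster than 4 rad/s) (velocity of joint leaf above 4 rad/s).
It fails at once if the yellow leaf is lifted (value of joint under_leaf above 0.12 rad).
It fails at once if a loose part by the rack is moved or carried more than 25 mm (distance of any of bushing, collar, carton, tape from where it was at the start of the episode above 0.025 m).
It also fails if it takes over 38 s, if anything falls off the work surface, if the arm or the gripper's body presses on something with over 40 N, if the wrist force passes 120 N, or if a joint passes its speed limit or range.

## Robot

A 6-joint arm with a two-finger parallel gripper is mounted at the origin on the work surface. World frame = base frame: x ahead of the robot, y to its left, z up, the work surface at z = 0. Lengths are in mm, angles in rad, forces in N, time in s.
With the tool pointing down it reaches from about 400 to 925 mm from the base axis. Payload 3.4 kg.
Tool frame: the origin (TCP) lies midway between the tips of the shut fingers; the grasp point (between the pads) lies 19 mm behind it; z points along the fingers, y is the line along which they close (so a half turn about z gives the same grasp; the last joint's range is limited). The gripper opens to 85 mm and grips with 20 to 120 N. Pads are 22 mm wide; open, the fingers measure 114 mm over their backs; the gripper's body (76 mm by 85 mm) begins 54 mm behind the grasp point. The pads swing forward as they close: fully open they stand 13 mm farther back than shut.
Start: joints at [1.167, 0.307, 1.506, -0, 1.328, -0.073], TCP at [186.783, 543.823, 231.305] pointing down, gripper open.
Joint ranges: [-3.12, 3.12], [-1.05, 2.28], [0.14, 2.33], [-1.42, 4.57], [0.1, 2.73], [-2.68, 2.68]. Speed limits (rad/s): [2.57, 2.57, 3.14, 3.14, 3.14, 3.14].

## Interface

Orientations are given as a unit quaternion [x, y, z, w].
In Python, from bench import robot gives the robot as it stands.
- The arm moves only by the tool play_rows, never from a script. Its argument "steps" is text: rows parted by semicolons, each of 7 numbers parted by spaces: the shift along the tool's x, y, z in cm, then the turn, a rotation vector about the tool's x, y, z in rad, then the closure, from 0 (fully open) to 1 (shut). A call has 1 to 10 rows; each row shifts and turns the commanded pose from where the row before left it, along the tool's axes as they then stand; what a row does not reach is not made up. A row lasts 1/8 s, in which the tool goes at most 62.5 mm and 10.7 degrees, less where a joint would pass 70% of its speed; a pose out of reach is approached as far as the arm can. A call is refused whole if a number of a shift passes 6.25 or a number of a turn 0.188, either way. A call with a gripper value outside its range is refused whole. The fingers move at their own pace and stop on an object; the grip force is fixed at half the most. Time passes only in rows, so rows that do not move let the fingers close. It gives the time, the measured TCP pose, the force, the opening and the grip force at its end, in the units of the state.
- robot.observe(): the state, without advancing time (a new reading comes with each control period).
- robot.grab_frame(name): name is "scene" or "side" or "wrist"; returns the picture (400x640x3 uint8, red, green, blue); there is no depth.
- robot.calibration(name): a dict with "vertical_fov" (degrees; the focal length in pixels is half the picture's height over the tangent of half this angle, whatever the lens; pixels are square), "cx", "cy" (the principal point, pixels), "T" (4x4, takes a point from camera to world coordinates); the wrist camera has in their place "tool_from_camera" (4x4, takes a point from camera to tool coordinates, whose origin is the TCP and whose axes are the flange's). Camera axes: x right, y up, looking along -z (the intrinsics and any distortion apply to the point x, -y, -z); pixel columns grow to the right and rows downward; lengths in mm; the calibration is good to about 2 mm. A picture is of the moment at which its call begins: read the wrist's pose just before it. calibration takes no time and is no camera call.
- robot.finish_job(): hands the job in; it is judged then, once.
The state is a dict: "t": time; "joint_positions": joint angles; "qvel": joint speeds; "effort": joint torques, N m; "ee_pos": TCP position; "tcp_rot": TCP orientation; "force": force on the tool from outside, world axes, zero at the start; "ft_torque": the same for the moment, N m; "width": finger opening in mm; "gripper_force": force on a finger pad.
Only numpy, scipy, OpenCV 4.12 (cv2) and the standard library are available. Lean on these libraries where they do the work, as an engineer would, in place of code of your own. Each camera call takes 0.05 s, during which the arm holds its last target. There are 200 camera calls.

## Working session

There is one attempt and no reset: what is moved stays moved. The work goes in short steps, Python scripts to look and compute and a tool call to move; the robot and the scene stay as the last step left them, time stands still between calls to the robot, and variables do not carry over. Pictures are saved under pics/ and viewed, at most 10 in all, crops included, and the job is handed in when it is done.

Besides the shell and the picture viewer there is one more tool, called after "Call:" as a command line: name --argument value ..., lists and objects as JSON in quotes. play_rows: Moves the arm, as the interface text tells. Its arguments: {"type":"object","properties":{"steps":{"type":"string"}},"required":["steps"]}

```bash
ls; mkdir -p pics
python3 - <<'E'
from bench import robot
import cv2,numpy as np
for n in("scene","side"):
    f=robot.grab_frame(n);cv2.imwrite(f"pics/{n}0.png",f[:,:,::-1]);c=robot.calibration(n);print(n,{k:(np.round(v,3).tolist()) if not isinstance(v,str) else v for k,v in c.items()})
c=robot.calibration("wrist");print(c)
s=robot.observe();print(s)
E
```

```text
pics
scene {'vertical_fov': 56.982, 'cx': 324.362, 'cy': 202.988, 'T': [[-0.578, -0.662, 0.478, 962.329], [0.816, -0.472, 0.333, 278.452], [0.006, 0.582, 0.813, 685.1], [0.0, 0.0, 0.0, 1.0]]}
side {'vertical_fov': 56.541, 'cx': 324.157, 'cy': 201.303, 'T': [[-0.969, 0.165, -0.181, 458.928], [-0.245, -0.622, 0.744, 587.827], [0.01, 0.766, 0.643, 551.212], [0.0, 0.0, 0.0, 1.0]]}
{'vertical_fov': 69.85656406200233, 'cx': 320.2644926112955, 'cy': 201.34996675016075, 'tool_from_camera': array([[ 1.13093694e-04,  9.65583553e-01,  2.60093041e-01,
         6.64641529e+01],
       [ 9.99999100e-01,  2.38590269e-04, -1.32057524e-03,
         7.50003547e-02],
       [-1.33718140e-03,  2.60092957e-01, -9.65582656e-01,
        -1.42454638e+02],
       [ 0.00000000e+00,  0.00000000e+00,  0.00000000e+00,
         1.00000000e+00]])}
{'t': 0.1, 'joint_positions': array([ 1.16647735e+00,  3.07504468e-01,  1.50752884e+00,  1.94280518e-05,
        1.32840494e+00, -7.34836655e-02]), 'qvel': array([-0.0005349 , -0.00136388, -0.00335647, -0.00026221, -0.00166978,
        0.00062794]), 'effort': array([ 3.73368152e-05, -4.58523560e+01, -2.52607852e+01, -6.95820336e-05,
        5.34547755e-03, -2.78667619e-05]), 'ee_pos': array([186.5425553 , 543.24522876, 230.47480702]), 'tcp_rot': array([ 1.64666537e-01,  9.86348863e-01, -8.94360082e-04, -2.27527160e-04]), 'force': array([-0.52800271,  0.22825349,  0.7607453 ]), 'ft_torque': array([0.02293901, 0.02809159, 0.0018636 ]), 'gripper_force': 0.0, 'width': 85.62978213618302}
```

View pics/scene0.png

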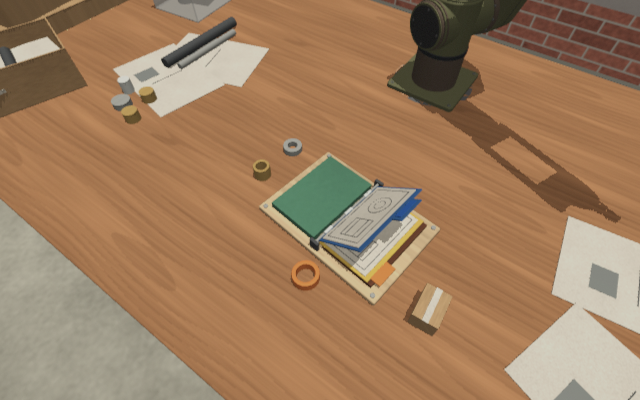

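View pics/side0.png

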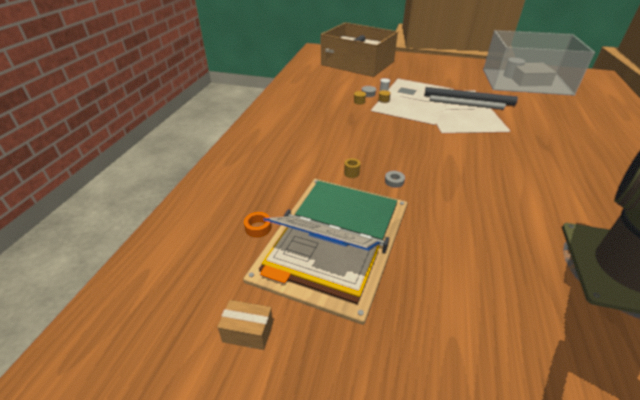

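The scene shows the rack with the board's corners at about (260,207), (329,155), (438,230) and (374,301). The green bed is upper left, the leaf is part-open with its blue tab near (412,200), and the posts are at (378,183) and (316,243). The reel is at (305,275), the carton at (431,307), the bushing at (262,170) and the collar at (292,147). The side view agrees, with the green bed at (345,210) and the blue edge at (330,235).

```bash
cat > h.py <<'E'
import numpy as np,cv2
from bench import robot
def cam(n):
    c=robot.calibration(n);f=200/np.tan(np.radians(c["vertical_fov"])/2);return c,f
def ray(n,px,T=None):
    c,f=cam(n);px=np.atleast_2d(px).astype(float)
    d=np.c_[(px[:,0]-c["cx"])/f,-(px[:,1]-c["cy"])/f,-np.ones(len(px))]
    T=c["T"] if T is None else T
    return T[:3,3],d@T[:3,:3].T
def onz(n,px,z,T=None):
    o,d=ray(n,px,T);return o+d*((z-o[2])/d[:,2])[:,None]
def proj(n,P):
    c,f=cam(n);T=c["T"];p=(np.atleast_2d(P)-T[:3,3])@T[:3,:3]
    return np.c_[c["cx"]-f*p[:,0]/p[:,2],c["cy"]+f*p[:,1]/p[:,2]]
def big(m):
    k=cv2.findContours(m.astype(np.uint8),0,1)[0];return max(k,key=cv2.contourArea)[:,0,:]
E
python3 - <<'E'
from h import *
for n in("scene","side"):
    im=cv2.imread(f"pics/{n}0.png");hsv=cv2.cvtColor(im,cv2.COLOR_BGR2HSV)
    w=np.zeros((400,640),bool);w[140:320,210:460]=1
    g=cv2.inRange(hsv,(65,60,30),(90,255,200))>0
    k=big(g&w);P=onz(n,k,30.5)[:,:2].astype(np.float32)
    r=cv2.minAreaRect(P);print(n,"green",r,np.round(cv2.boxPoints(r)).tolist())
    for nm,lo,hi,z in(("orange",(5,180,150),(14,255,255),24),("blue",(100,120,60),(120,255,255),34)):
        k=big((cv2.inRange(hsv,lo,hi)>0)&w);a=cv2.approxPolyDP(k,2,True)[:,0]
        print(nm,cv2.contourArea(k),a.tolist(),np.round(onz(n,k,z).mean(0)))
E
```

```text
scene green ((561.1931762695312, -6.578178405761719), (130.86793518066406, 192.4951171875), 82.24883270263672) [[457.0, -58.0], [648.0, -84.0], [665.0, 45.0], [475.0, 71.0]]
orange 0.0 [[299, 285]] [758.  79.  24.]
blue 458.5 [[420, 190], [416, 189], [358, 249], [320, 240], [360, 251], [391, 219], [401, 220], [420, 200], [414, 200], [413, 197]] [568. 133.  34.]
side green ((554.4052124023438, -7.308662414550781), (124.48756408691406, 186.33816528320312), 82.41409301757812) [[454.0, -57.0], [639.0, -81.0], [655.0, 42.0], [470.0, 67.0]]
orange 64.5 [[269, 224], [258, 230], [250, 228], [248, 219], [251, 216], [264, 216], [258, 213], [250, 215], [246, 219], [248, 225], [244, 226], [250, 230], [260, 230]] [729.  80.  24.]
blue 83.0 [[309, 232], [314, 236], [347, 244]] [570.  96.  34.]
```

```bash
cat >> h.py <<'E'
yaw=np.arctan2(-25,190);X=np.array([np.cos(yaw),np.sin(yaw),0]);Y=np.array([-X[1],X[0],0]);Z=np.array([0,0,1.])
S=np.array([559,-6.8,0])+76*Y+34*Z
def W(p): return S+p[0]*X+p[1]*Y+p[2]*Z
def leaf(x,r,z,a): return W([x,r*np.cos(a)-z*np.sin(a),r*np.sin(a)+z*np.cos(a)])
E
python3 - <<'E'
from h import *
print(S,yaw)
print("posts",onz("scene",[[378,182],[316,243]],40),W([-105,0,8]),W([105,0,8]))
print("board",onz("scene",[[260,207],[329,155],[438,230],[374,301]],14)); print([np.round(W([a,b,-20])) for a,b in((115,-165),(-115,-165),(-115,165),(115,165))])
obs=np.array([[401,220],[420,200],[358,249]])
for a in np.arange(.3,1.4,.1):
    q=proj("scene",[leaf(2,153,-2,a),leaf(-62,153,-2,a),leaf(95,130,-2,a)]);q2=proj("side",[leaf(2,153,-2,a),leaf(-62,153,-2,a)]);print(round(a,2),np.round(q).tolist(),np.round(q2).tolist(),np.linalg.norm(q-obs))
s=robot.observe();from scipy.spatial.transform import Rotation as R
print(R.from_quat(s["tcp_rot"]).as_matrix().round(3))
for nm,px,z in(("bush",[262,163],35),("collar",[292,145],18),("tape",[305,270],24),("carton",[435,293],45)):print(nm,onz("scene",px,z)[0])
E
```

```text
[568.91454296  68.55052646  34.        ] -0.13082739607405697
posts [[465.52392641  79.03713843  40.        ]
 [672.90713619  57.60695537  40.        ]] [464.81184192  82.24825028  42.        ] [673.01724399  54.85280264  42.        ]
board [[ 659.58115804 -106.24906697   14.        ]
 [ 441.87039243  -71.16190821   14.        ]
 [ 484.71483883  242.02195416   14.        ]
 [ 698.71041899  211.01818251   14.        ]]
[array([ 661., -110.,   14.]), array([433., -80.,  14.]), array([476., 247.,  14.]), array([704., 217.,  14.])]
0.3 [[409.0, 244.0], [428.0, 223.0], [368.0, 272.0]] [[300.0, 268.0], [336.0, 280.0]] 42.82576274134664
0.4 [[408.0, 239.0], [427.0, 217.0], [367.0, 267.0]] [[301.0, 260.0], [338.0, 272.0]] 34.021802675750564
0.5 [[407.0, 233.0], [426.0, 211.0], [365.0, 262.0]] [[302.0, 251.0], [339.0, 263.0]] 24.232071368806825
0.6 [[404.0, 226.0], [424.0, 205.0], [363.0, 257.0]] [[304.0, 242.0], [341.0, 254.0]] 13.610621649743818
0.7 [[401.0, 220.0], [422.0, 199.0], [360.0, 251.0]] [[306.0, 233.0], [344.0, 244.0]] 3.9064795731098743
0.8 [[398.0, 213.0], [418.0, 192.0], [357.
[... 151 characters left out ...]
.592083684142604
1.0 [[389.0, 199.0], [410.0, 179.0], [348.0, 234.0]] [[314.0, 206.0], [352.0, 216.0]] 38.152257698482174
1.1 [[383.0, 193.0], [405.0, 172.0], [344.0, 228.0]] [[317.0, 197.0], [355.0, 207.0]] 52.07512600871926
1.2 [[378.0, 186.0], [399.0, 166.0], [339.0, 222.0]] [[320.0, 189.0], [358.0, 199.0]] 66.14086376818335
1.3 [[372.0, 180.0], [393.0, 160.0], [333.0, 217.0]] [[324.0, 182.0], [361.0, 191.0]] 80.14493980895811
[[-0.946  0.325 -0.001]
 [ 0.325  0.946 -0.002]
 [ 0.    -0.002 -1.   ]]
bush [ 570.71929036 -173.74187541   35.        ]
collar [ 471.04468335 -164.0323309    18.        ]
tape [726.83248993  70.0327055   24.        ]
carton [633.48303436 297.06051031  45.        ]
```

Both views put the leaf at about 0.7 rad, and the posts and board corners match the model to within a few millimetres. I'll shut the fingers, line the tool up with the rack and go to the +y side of the tab.

Call:
play_rows --steps "0 0 0 0 0 -0.1 1;0 0 0 0 0 -0.1 1;-5.1 -3.1 0 0 0 0 1;-5.1 -3.1 0 0 0 0 1;-5.1 -3.1 0 0 0 0 1;-5.1 -3.1 0 0 0 0 1;-5.1 -3.1 0 0 0 0 1;-5.1 -3.1 0 0 0 0 1;-5.1 -3.1 0 0 0 0 1;-5.1 -3.1 0 0 0 0 1"

```text
t: 1.35
ee_pos: [560.0, 243.2, 230.9]
tcp_rot: [0.065, 0.998, -0.0, -0.0]
force: [0.3, 1.3, -0.3]
width: -0.3
gripper_force: 0.0
```

```bash
cat >> h.py <<'E'
def st():
    from scipy.spatial.transform import Rotation as R
    s=robot.observe();M=R.from_quat(s["tcp_rot"]).as_matrix();d=s["ee_pos"]-S
    print("t",round(s["t"],2),"rack xyz(abs z)",np.round([d@X,d@Y,s["ee_pos"][2]],1),"toolz",(M[:,2]).round(3),"tooly.X",round(M[:,1]@X,3),"F rack",np.round([s["force"]@X,s["force"]@Y,s["force"][2]],1),"w",s["width"])
E
python3 - <<'E'
from h import *
st()
f=robot.grab_frame("wrist");cv2.imwrite("pics/w1.png",f[:,:,::-1])
E
```

```text
t 1.35 rack xyz(abs z) [-31.6 172.  230.9] toolz [-0.001 -0.    -1.   ] tooly.X 0.0 F rack [ 0.2  1.4 -0.3] w -0.2624154429743238
```

View pics/w1.png

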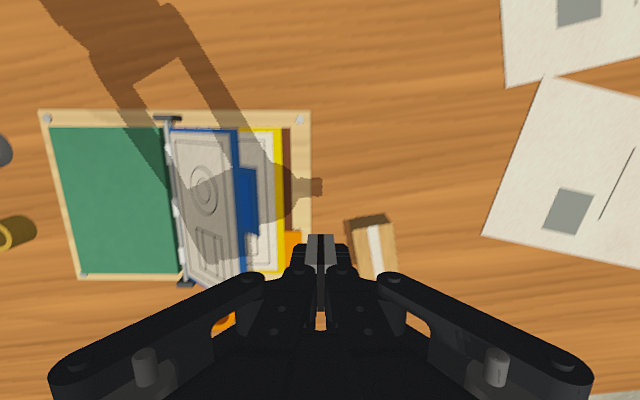

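The wrist view shows the shut tips at (320,245), the blue tab at (248,200), and the finger links spreading wide along the closing line. I'll turn the hand a quarter turn so that its narrow profile faces the leaf.

Run:
```python
from h import *
from scipy.spatial.transform import Rotation as R
s=robot.observe();print(s["joint_positions"].round(2))
M=np.eye(4);M[:3,:3]=R.from_quat(s["tcp_rot"]).as_matrix();M[:3,3]=s["ee_pos"]
T=M@robot.calibration("wrist")["tool_from_camera"];c,f=cam("wrist")
for P in(leaf(-62,153,-2,.7),leaf(2,153,-2,.7),W([-105,0,8]),W([105,0,8])):
    p=(P-T[:3,3])@T[:3,:3];print(c["cx"]-f*p[0]/p[2],c["cy"]+f*p[1]/p[2])
```

```text
[ 0.33  0.36  1.42 -0.01  1.35 -1.1 ]
261.16393501193795 158.57389642094142
265.3430224819439 229.86121016607495
167.90103118211314 109.89102554142754
191.47052732172656 279.59749971005374
```

Call:
play_rows --steps "0 0 0.7 0 0 0.1745 1;0 0 0.7 0 0 0.1745 1;0 0 0.7 0 0 0.1745 1;0 0 0.7 0 0 0.1745 1;0 0 0.7 0 0 0.1745 1;0 0 0.7 0 0 0.1745 1;0 0 0.7 0 0 0.1745 1;0 0 0.7 0 0 0.1745 1;0 0 0.7 0 0 0.1745 1;0 0 6 0 0 0 1"

```text
t: 2.65
ee_pos: [563.0, 246.5, 111.5]
tcp_rot: [0.752, 0.659, 0.005, 0.002]
force: [0.2, 1.4, -1.0]
width: 0.0
gripper_force: 0.0
```

Run:
```python
from h import *
st()
```

```text
t 2.65 rack xyz(abs z) [-29.1 175.6 111.5] toolz [ 0.01   0.004 -1.   ] tooly.X 1.0 F rack [ 0.1  1.4 -1. ] w 0.004380395184555093
```

Call:
play_rows --steps "-2.2 0 0 0 0 0 1;-2.2 0 0.4 0 0 0 1;-1.2 0 -1 0 0 0 1;-1.1 0 -1 0 0 0 1;-1.3 0 -0.7 0 0 0 1;-1.3 0 -0.7 0 0 0 1;-1.4 0 -0.5 0 0 0 1;-1.4 0 -0.5 0 0 0 1;-1.5 0 -0.4 0 0 0 1;-1.5 0 -0.4 0 0 0 1"

```text
t: 3.9
ee_pos: [538.5, 93.7, 155.9]
tcp_rot: [0.752, 0.659, -0.001, -0.0]
force: [-0.4, 1.7, -1.2]
width: 0.1
gripper_force: 0.6
```

Run:
```python
from h import *
st()
f=robot.grab_frame("scene");g=robot.grab_frame("side");cv2.imwrite("pics/s2.png",np.vstack([f[60:340,150:550],g[60:340,150:550]])[:,:,::-1])
```

```text
t 3.9 rack xyz(abs z) [-33.5  20.9 155.9] toolz [-0.002 -0.001 -1.   ] tooly.X 1.0 F rack [-0.7  1.6 -1.2] w 0.14221201948701168
```

View pics/s2.png

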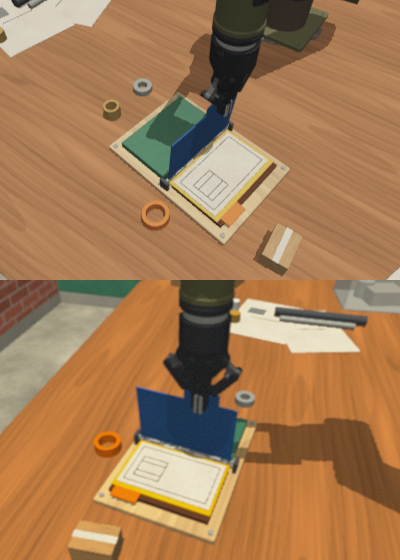

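The leaf stands almost upright with the fingers on its blue face, the yellow leaf is flat and the loose parts haven't moved. I'll carry on over the top.

Call:
play_rows --steps "-1.1 0 -0.1 0 0 0 1;-1.2 0 -0.1 0 0 0 1;-1.2 0 0.2 0 0 0 1;-1.2 0 0.3 0 0 0 1;-1.2 0 0.5 0 0 0 1;-1.1 0 0.5 0 0 0 1;-1.1 0 0.7 0 0 0 1;-1 0 0.7 0 0 0 1;-0.9 0 0.9 0 0 0 1;-0.8 0 0.9 0 0 0 1"

```text
t: 5.25
ee_pos: [525.0, -12.7, 110.6]
tcp_rot: [0.752, 0.659, -0.0, -0.0]
force: [0.2, -0.8, 1.2]
width: 0.3
gripper_force: 0.4
```

Run:
```python
from h import *
st()
f=robot.grab_frame("scene");g=robot.grab_frame("side");cv2.imwrite("pics/s3.png",np.vstack([f[60:340,150:550],g[60:340,150:550]])[:,:,::-1])
```

```text
t 5.25 rack xyz(abs z) [-32.9 -86.3 110.6] toolz [-0. -0. -1.] tooly.X 1.0 F rack [ 0.3 -0.8  1.2] w 0.2766666545072595
```

View pics/s3.png

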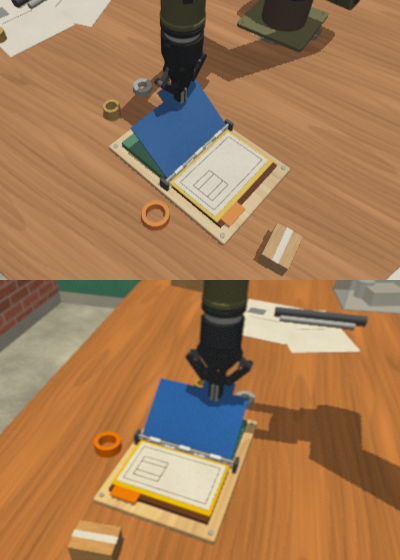

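The leaf is at about 2.5 rad, with the tips on the blue face. Next I'll press it down.

Call:
play_rows --steps "-0.8 0 1 0 0 0 1;-0.7 0 1.1 0 0 0 1;-0.5 0 1.1 0 0 0 1;-0.4 0 1.2 0 0 0 1;-0.2 0 1 0 0 0 1;-0.1 0 0.9 0 0 0 1;0 0 0.7 0 0 0 1;0 0 0.3 0 0 0 1;0 0 0 0 0 0 1;0 0 0 0 0 0 1"

```text
t: 6.6
ee_pos: [521.9, -38.7, 38.5]
tcp_rot: [0.752, 0.66, 0.0, 0.0]
force: [0.4, -0.6, -0.3]
width: 0.3
gripper_force: 0.0
```

Run:
```python
from h import *
st()
```

```text
t 6.6 rack xyz(abs z) [ -32.6 -112.5   38.5] toolz [ 0.001 -0.    -1.   ] tooly.X 1.0 F rack [ 0.5 -0.5 -0.3] w 0.3268976534794455
```

Almost no force yet, so I'll press a little further in 1 mm steps.

Call:
play_rows --steps "0 0 0.1 0 0 0 1;0 0 0.1 0 0 0 1;0 0 0.1 0 0 0 1;0 0 0 0 0 0 1;0 0 0 0 0 0 1"

```text
t: 7.22
ee_pos: [522.1, -38.9, 36.9]
tcp_rot: [0.752, 0.659, 0.0, 0.001]
force: [-2.1, 1.0, 12.9]
width: -0.3
gripper_force: 6.4
```

Run:
```python
from h import *
st()
```

```text
t 7.22 rack xyz(abs z) [ -32.4 -112.6   36.9] toolz [ 0.002 -0.    -1.   ] tooly.X 1.0 F rack [-2.2  0.7 12.9] w -0.3346889472918781
```

It is pressed flat: 13 N at z = 37 mm, as expected. I'll lift straight up and look.

Call:
play_rows --steps "0 0 -0.5 0 0 0 1;0 0 -2 0 0 0 1;0 0 -5 0 0 0 1;0 0 -5 0 0 0 1;4 0 -4 0 0 0 1;5 0 -3 0 0 0 1;5 0 0 0 0 0 1;5 0 0 0 0 0 1;0 0 0 0 0 0 1;0 0 0 0 0 0 1"

```text
t: 8.48
ee_pos: [546.0, 149.4, 229.9]
tcp_rot: [0.751, 0.66, -0.001, -0.0]
force: [0.3, 0.1, 0.0]
width: -0.2
gripper_force: 0.0
```

Run:
```python
from h import *
st()
f=robot.grab_frame("scene");g=robot.grab_frame("side");cv2.imwrite("pics/s4.png",np.vstack([f[60:340,150:550],g[60:340,150:550]])[:,:,::-1])
for a in(3.0,3.05,3.14):print(a,proj("scene",[leaf(95,130,-3,a),leaf(-95,130,-3,a),leaf(2,153,-3,a)]).round(1).tolist())
hsv=cv2.cvtColor(f,cv2.COLOR_RGB2HSV);k=big(cv2.inRange(hsv[130:330,200:460],(100,120,60),(120,255,255))>0)+[200,130];print(cv2.approxPolyDP(k,3,True)[:,0].tolist())
```

```text
t 8.47 rack xyz(abs z) [-33.3  77.1 229.9] toolz [-0.001 -0.001 -1.   ] tooly.X 1.0 F rack [0.3 0.2 0. ] w -0.17215783156866835
3.0 [[274.1, 199.6], [334.1, 151.5], [297.7, 168.6]]
3.05 [[274.1, 201.1], [333.7, 153.3], [297.5, 170.6]]
3.14 [[274.4, 204.1], [333.3, 156.5], [297.5, 174.3]]
[[333, 157], [324, 164], [316, 160], [300, 172], [304, 179], [275, 203], [315, 237], [373, 185]]
```

View pics/s4.png

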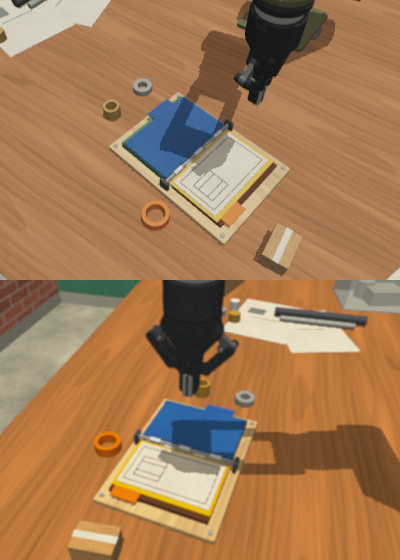

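The blue leaf lies flat: its corners at (333,157) and (275,203) match 3.14 rad. The yellow leaf and loose parts are unmoved, and the hand is clear.

```bash
python3 -c "
from bench import robot
print(robot.finish_job())"
```

```text
the job is handed in; nothing more can be done
None
```

I turned the blue leaf over its spine with the fingertips and pressed it flat on the green bed. In the last pictures it lay flat, with the yellow leaf and loose parts undisturbed and the hand clear; I handed the job in at about 8.5 s, and no verdict came back.

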